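Load the reagent carrier in dosing order and shut its gate

ROBOT

A 6-joint arm with a two-finger parallel gripper is mounted at the origin on the work surface. World frame = base frame: x ahead of the robot, y to its left, z up, the work surface at z = 0. Lengths are in m, angles in rad, forces in N, time in s.
With the tool pointing down it reaches from about 0.35 to 0.775 m from the base axis. Payload 7.3 kg.
Tool frame: the origin (TCP) lies at the very end of the fingers, on their centre line; the grasp point (between the pads) lies 19 mm behind it; z points along the fingers, y is the direction in which the jaws open and shut (so a half turn about z gives the same grasp; the last joint's range is limited). The gripper opens to 92 mm and grips with 3 to 60 N. Pads are 19 mm wide; open, the fingers measure 130 mm over their backs; the gripper's body (75 mm by 190 mm) begins 47 mm behind the grasp point.
Start: joints at [1.084, 0.342, 1.524, -0, 1.275, -0.146], TCP at [0.175, 0.495, 0.227] pointing down, gripper open.
Joint ranges: [-2.53, 2.53], [-0.77, 2.02], [0.04, 2.7], [-1, 4.14], [0.28, 2.66], [-3.11, 3.11]. Speed limits (rad/s): [2.57, 2.57, 3.14, 3.14, 3.14, 3.14].

INTERFACE

Orientations are given as [roll, pitch, yaw] about the fixed x, y, z axes, in that order (R = Rz(yaw) Ry(pitch) Rx(roll)).
In Python, from cell import robot gives the robot as it stands. The module is installed in compiled form; this text tells all that it offers.
- The arm moves only by the tool carry_out, never from a script. Its argument "series" is a list of rows, each an object with "jaw": the opening in per cent of the stroke, from 0 (shut) to 100 (fully open); "travel": the shift along the tool's x, y, z in units of 60 mm (1.0 is 60 mm), a list of three; "twist": the turn about the tool's z in units of 6 degrees (1.0 is 6 degrees). A call has 1 to 8 rows; each row shifts and turns the commanded pose from where the row before left it, along the tool's axes as they then stand; what a row does not reach is not made up. A row lasts 1/8 s, in which the tool goes at most 62.5 mm and 10.7 degrees, less where a joint would pass 70% of its speed; a pose out of reach is approached as far as the arm can. A call is refused whole if a number of a shift passes 1 or a number of a turn 1, either way. A call with a gripper value outside its range is refused whole. The fingers move at their own pace and stop on an object; "squeeze" is the grip in N (left out, the last holds). Time passes only in rows, so rows that do not move let the fingers close. It gives the time, the measured TCP pose, the force and the opening at its end, in the units of the state.
- robot.observe(): the state, without advancing time (a new reading comes with each control period).
- robot.read_camera(name): name is "side" or "top" or "wrist"; returns the picture (384x512x3 uint8, blue, green, red); there is no depth.
- robot.calibration(name): a dict with "intrinsics" (3x3 intrinsics, pixels), "k1" (the pictures are not rectified: a ray, as slopes to the right and down, at radius r is drawn at 1 + k1 r^2 times it, then the intrinsics apply), "cam_to_world" (4x4, takes a point from camera to world coordinates); the wrist camera has in their place "tool_from_camera" (4x4, takes a point from camera to tool coordinates, whose origin is the TCP and whose axes are the flange's). Camera axes: x right, y up, looking along -z (the intrinsics and any distortion apply to the point x, -y, -z); pixel columns grow to the right and rows downward; lengths in m; the calibration is good to about 2 mm. A picture is of the moment at which its call begins: read the wrist's pose just before it. calibration takes no time and is no camera call.
- robot.hand_in(): hands the job in, once; it reports no verdict.
Trained networks look in the newest picture that a camera, given by its name, has taken for a name from the list of things; names that differ only in an ending like _2 or _b are one class to them, and where a whole thing is asked for, a point or a joint stands for the part that bears it (a point fixed in the world has none). Each returns a list of dicts, best first, with "score" (0 to 1); they miss things now and then, are a little off and sometimes report something else, mostly with a low value. They report only what shows in the picture. A call takes as long as a camera call. They do not tell look-alikes from the thing itself.
- robot.regions_of(camera, query): "pixels" (384x512 bool, what is visible of it) and "xy" ([column, row] in pixels, amid what is visible of it).
The state is a dict: "time": time; "qpos": joint angles; "qvel": joint speeds; "joint_efforts": joint torques, N m; "tool_pos": TCP position; "tool_rot": TCP orientation; "contact_force": force on the tool from outside, world axes, zero at the start; "torque": the same for the moment, N m; "opening": finger opening in m.
Only numpy, scipy, OpenCV 4.12 (cv2) and the standard library are available. Lean on these libraries where they do the work, as an engineer would, in place of code of your own. Each camera call takes 0.05 s, during which the arm holds its last target. There are 200 camera calls.

TASK

Load the three blue-capped glass bottles into the white bottle carrier in dosing order: first the shortest into the pocket with one dot, then the middle one into the pocket with two dots, then the tallest into the pocket with three dots, each set down gently, standing upright on the pocket's floor. When all three are in, slide the steel gate fully shut by its black grip so that a plate stands in front of every pocket. Keep the bottles upright and leave everything else on the bench where it is.

Things in the scene. Friction and masses are not known exactly. Their poses are not given: they have to be found in the camera images.
- short_center (a point): The short one of three closed clear-glass reagent bottles alike but for height, standing upright; this point is on its axis half-way up, z axis up. 100 mm high in all; round body 60 mm across with a chamfered foot up to 50 mm below the top, then shoulder and 40 mm neck, and at the top a screw cap 48 mm across and 26 mm high (cap top 50 mm above this point). About 0.2 kg, give or take a third.
- medium_center (a point): The medium one of three closed clear-glass reagent bottles alike but for height, standing upright; this point is on its axis half-way up, z axis up. 128 mm high in all; round body 60 mm across with a chamfered foot up to 50 mm below the top, then shoulder and 40 mm neck, and at the top a screw cap 48 mm across and 26 mm high (cap top 64 mm above this point). About 0.26 kg, give or take a third.
- tall_center (a point): The tall one of three closed clear-glass reagent bottles alike but for height, standing upright; this point is on its axis half-way up, z axis up. 156 mm high in all; round body 60 mm across with a chamfered foot up to 50 mm below the top, then shoulder and 40 mm neck, and at the top a screw cap 48 mm across and 26 mm high (cap top 78 mm above this point). About 0.32 kg, give or take a third.
- pocket1 (a point): Pocket number 1 of the bottle carrier: white block with one raised black dot on its 36 mm wide rear ledge. The three blocks stand in a row at 92 mm pitch, in any order along the row. This point is the centre of the pocket's floor, 12 mm above the table. x axis along the row, y from the open front to the dotted ledge, z up. Inside 66 x 66 mm; walls on the two x sides and the ledge on the +y side rise 30 mm above the floor; the -y front is open.
- pocket2 (a point): Pocket number 2 of the bottle carrier: white block with two raised black dots on its 36 mm wide rear ledge. The three blocks stand in a row at 92 mm pitch, in any order along the row. This point is the centre of the pocket's floor, 12 mm above the table. x axis along the row, y from the open front to the dotted ledge, z up. Inside 66 x 66 mm; walls on the two x sides and the ledge on the +y side rise 30 mm above the floor; the -y front is open.
- pocket3 (a point): Pocket number 3 of the bottle carrier: white block with three raised black dots on its 36 mm wide rear ledge. The three blocks stand in a row at 92 mm pitch, in any order along the row. This point is the centre of the pocket's floor, 12 mm above the table. x axis along the row, y from the open front to the dotted ledge, z up. Inside 66 x 66 mm; walls on the two x sides and the ledge on the +y side rise 30 mm above the floor; the -y front is open.
- gate (a joint): Travel of the sliding steel gate along the carrier's open front, m: 0 = open (its three plates, 44 mm wide, 68 mm high over the table, stand between the pockets), 0.046 = stop, closed (a plate in front of each pocket, 40 mm from its centre). It grows along the pockets' +x axis, slides against about 2 N of friction and stays where left.
- gate_grip (a point): The gate's black upright grip block, 14 mm along the row (x), 34 mm across (y), from 14 to 74 mm above the table; this point is inside it, midway in x and y, 50 mm above the table. Axes parallel to the pockets'. It stands out 135 mm in front (-y) of the line of pocket centres, joined to the gate by a low arm, and moves with the gate.
- tape_roll: Bystander, to be left alone: empty cardboard tape core, ring 90 across, 25 high (mm); origin at the centre of its underside.
- petri_dish: Bystander, to be left alone: clear flat dish 90 across, 16 high (mm); origin at the centre of its underside.
- beaker: Bystander, to be left alone: glass beaker 72 across, 90 high (mm); origin at the centre of its underside.
- white_bottle: Bystander, to be left alone: white plastic bottle 54 across, 140 high (mm); origin at the centre of its underside.
- tip_box: Bystander, to be left alone: grey plastic box 85 x 120 x 55 high (mm); origin at the centre of its underside.
- spatula: Bystander, to be left alone: steel spatula 190 long, lying flat (mm).
- jar: Bystander, to be left alone: squat white jar 68 across, 75 high (mm); origin at the centre of its underside.
Things that resemble listed ones, but are neither listed nor needed, are in the scene too. Leave any yellow look-alike of the part that bears medium_center alone.

How it is judged:
On the way, in this order (a step that is already met when the one before it is completed fails the run):
1. the short bottle stands in pocket 1, released (horizontal distance between short_center and pocket1 below 0.01 m and z of short_center in the frame of pocket1 below 0.054 m and angle between short_center's own z axis and vertical below 0.08 rad and contact force between the fingers and short_bottle below 0.2 N and linear speed of short_bottle below 0.02 m/s), for 0.2 s.
2. the medium bottle stands in pocket 2, released (horizontal distance between medium_center and pocket2 below 0.01 m and z of medium_center in the frame of pocket2 below 0.068 m and angle between medium_center's own z axis and vertical below 0.08 rad and contact force between the fingers and medium_bottle below 0.2 N and linear speed of medium_bottle below 0.02 m/s), for 0.2 s.
3. the tall bottle stands in pocket 3, released, with the gate still open (horizontal distance between tall_center and pocket3 below 0.01 m and z of tall_center in the frame of pocket3 below 0.082 m and angle between tall_center's own z axis and vertical below 0.08 rad and contact force between the fingers and tall_bottle below 0.2 N and linear speed of tall_bottle below 0.02 m/s and value of joint gate below 0.02 m), for 0.2 s.
4. the gate is slid shut (value of joint gate above 0.04 m), for 0.2 s.
At the end, for the whole second after the job is handed in: Short bottle in pocket 1, medium in 2, tall in 3: each axis within 10 mm of the pocket's centre, foot within 4 mm of its floor, tilted under 0.08 rad, released and at rest; gate at 0.040 m or more of its 0.046 m travel (all of step 1 and all of step 2 and horizontal distance between tall_center and pocket3 below 0.01 m and z of tall_center in the frame of pocket3 below 0.082 m and angle between tall_center's own z axis and vertical below 0.08 rad and contact force between the fingers and tall_bottle below 0.2 N and linear speed of tall_bottle below 0.02 m/s and value of joint gate above 0.04 m); the robot touches nothing.
It fails at once if a bottle is tipped over (angle between any of short_center, medium_center, tall_center's own z axis and vertical above 0.6 rad).
It fails at once if a bottle is dropped (falls free faster than 0.5 m/s, from over about 13 mm) ((linear speed of short_bottle above 0.5 m/s and contact force between the fingers and short_bottle below 0.2 N) or (linear speed of medium_bottle above 0.5 m/s and contact force between the fingers and medium_bottle below 0.2 N) or (linear speed of tall_bottle above 0.5 m/s and contact force between the fingers and tall_bottle below 0.2 N)).
It fails at once if a bystander is pushed more than 30 mm away or knocked over (distance of any of tape_roll, petri_dish, beaker, white_bottle, tip_box, spatula, jar from where it was at the start of the episode above 0.03 m or angle between any of beaker, white_bottle, jar's own z axis and vertical above 0.4 rad).
It also fails if it takes over 72 s, if anything falls off the work surface, if the arm or the gripper's body presses on something with over 40 N, if the wrist force passes 120 N, or if a joint passes its speed limit or range.

## Working session

There is one attempt and no reset: what is moved stays moved. The work goes in short steps, Python scripts to look and compute and a tool call to move; the robot and the scene stay as the last step left them, time stands still between calls to the robot, and variables do not carry over. Pictures are saved under pics/ and viewed, about 8 in all and at most 12, crops included, and the job is handed in when it is done.

Besides the shell and the picture viewer there is one more tool, called after "Request:" by a JSON object that holds its "api" and its "payload". carry_out: Moves the arm, as the interface text tells. Its arguments: {"type":"object","properties":{"series":{"type":"array"},"squeeze":{"type":"number"}},"required":["series"]}

```bash
mkdir -p pics; python3 - <<'E'
from cell import robot
import cv2,numpy as np
for c in("top","side"):
    im=robot.read_camera(c); cv2.imwrite(f"pics/{c}0.png",im)
    k=robot.calibration(c); print(c,np.round(k["intrinsics"],1).tolist(),k["k1"],np.round(k["cam_to_world"],3).tolist())
    for q in("short_center","medium_center","tall_center","pocket1","gate","gate_grip"):
        try:
            for d in robot.regions_of(c,q)[:4]: print(q,round(d["score"],2),np.round(d["xy"],1),d["pixels"].sum())
        except Exception as e: print(q,e)
print(robot.calibration("wrist")); s=robot.observe();print(s["time"],s["tool_pos"],s["tool_rot"],s["opening"])
E
```

```text
top [[425.3, 0.0, 255.9], [0.0, 425.3, 181.6], [0.0, 0.0, 1.0]] -0.15173657606717408 [[0.017, 0.99, -0.14, 0.364], [-1.0, 0.016, -0.009, 0.005], [-0.006, 0.14, 0.99, 1.438], [0.0, 0.0, 0.0, 1.0]]
short_center 0.58 [198.8 164.9] 295
medium_center 0.82 [159.4 240.6] 323
medium_center 0.7 [164.7 209.8] 368
tall_center 0.59 [219.8 211. ] 322
pocket1 0.95 [303.9 160.7] 826
pocket1 0.65 [314.1 216.7] 836
pocket1 0.64 [305.9 191.5] 841
pocket1 0.6 [240. 170.] 192
gate 0.97 [335.6 189.1] 437
gate 0.73 [243.1 181.2] 150
gate_grip 0.77 [327.6 190.6] 518
side [[469.7, 0.0, 260.3], [0.0, 469.7, 188.9], [0.0, 0.0, 1.0]] -0.12829763046413667 [[-0.998, 0.044, -0.035, 0.49], [-0.056, -0.766, 0.641, 1.085], [0.002, 0.642, 0.767, 1.355], [0.0, 0.0, 0.0, 1.0]]
short_center 0.97 [238.  238.3] 398
short_center 0.55 [284.3 213.4] 610
medium_center 0.75 [285.4 268.5] 555
medium_center 0.71 [312.8 271. ] 537
tall_center 0.76 [284.4 213.7] 663
pocket1 0.83 [262.  166.1] 489
pocket1 0.81 [286.6 166.7] 467
pocket1 0.79 [239.5 165.9] 496
pocket1 0.5 [281.9 266.8] 548
gate 0.61 [264.8 143.2] 512
gate_grip 0.91 [267.6 146.1] 570
{'intrinsics': array([[282.09711185,   0.        , 258.16164195],
       [  0.        , 282.09711185, 193.92698371],
       [  0.        ,   0.        ,   1.        ]]), 'k1': -0.029799378856547844, 'tool_from_camera': array([[ 7.21073387e-05,  9.68509569e-01,  2.48976325e-01,
         6.62115659e-02],
       [ 9.99999845e-01, -2.07465716e-04,  5.17419493e-04,
         2.89397123e-04],
       [ 5.52779781e-04,  2.48976249e-01, -9.68509433e-01,
        -1.57523706e-01],
       [ 0.00000000e+00,  0.00000000e+00,  0.00000000e+00,
         1.00000000e+00]])}
0.7 [0.17545926 0.4948352  0.22676508] [3.14144385e+00 3.09042118e-05 2.80080940e+00] 0.09199038284380416
```

```bash
python3 -c "
import cv2
a=cv2.imread('pics/top0.png')[120:280,120:380];cv2.imwrite('pics/top0c.png',cv2.resize(a,None,fx=3,fy=3,interpolation=2))
a=cv2.imread('pics/side0.png')[110:310,190:400];cv2.imwrite('pics/side0c.png',cv2.resize(a,None,fx=3,fy=3,interpolation=2))"
```

```text
(no output)
```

View pics/top0c.png

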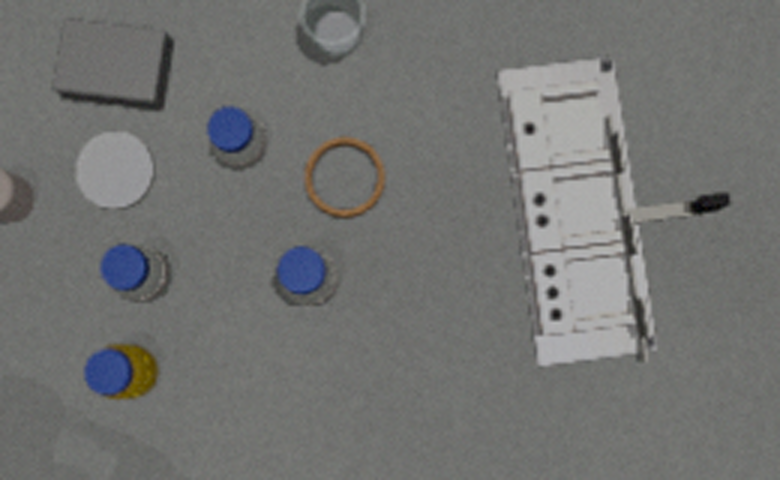

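View pics/side0c.png

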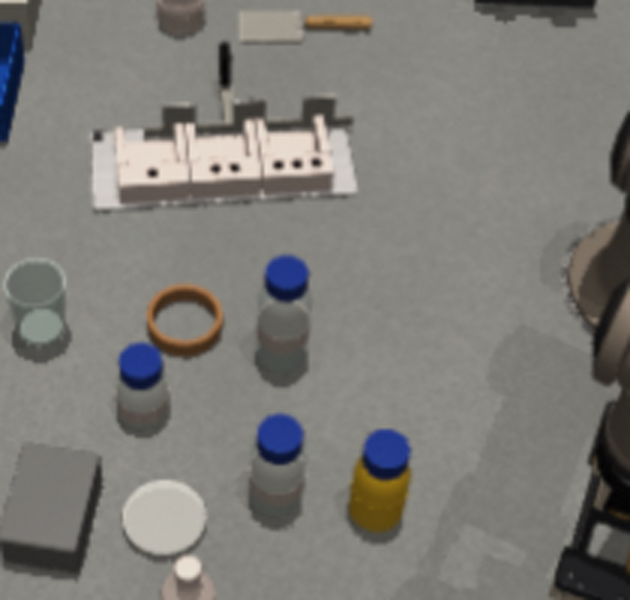

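The top view (3x crop, so pixel positions are crop pixels) shows these bottles:
- Short: (232,128)
- Medium, clear: (124,267)
- Tall: (301,270)
- Yellow look-alike: (108,372), to be left alone

The carrier is on the right, with one dot farthest from the robot, then two, then three. The grip is at (710,203). The side view agrees.

```bash
cat > h.py <<'E'
from cell import robot
import cv2,numpy as np
from scipy.spatial.transform import Rotation as R
def cam(c,s=None):
    k=robot.calibration(c)
    if c!="wrist": return k,np.array(k["cam_to_world"])
    T=np.eye(4); T[:3,:3]=R.from_euler("xyz",s["tool_rot"]).as_matrix(); T[:3,3]=s["tool_pos"]
    return k,T@k["tool_from_camera"]
def pix2world(c,uv,z,s=None):
    k,T=cam(c,s); K=k["intrinsics"]; uv=np.atleast_2d(np.array(uv,float))
    d=(uv-[K[0,2],K[1,2]])/[K[0,0],K[1,1]]; m=d.copy()
    for _ in range(15): m=d/(1+k["k1"]*(m**2).sum(1,keepdims=True))
    r=np.c_[m[:,0],-m[:,1],-np.ones(len(m))]@T[:3,:3].T
    return T[:3,3]+r*((z-T[2,3])/r[:,2:])
def world2pix(c,P,s=None):
    k,T=cam(c,s);K=k["intrinsics"];q=(np.atleast_2d(P)-T[:3,3])@T[:3,:3]
    m=np.c_[q[:,0],-q[:,1]]/-q[:,2:]; m=m*(1+k["k1"]*(m**2).sum(1,keepdims=True))
    return m*[K[0,0],K[1,1]]+[K[0,2],K[1,2]]
def capfit(c,im,H,guess,s=None):
    """find xy of the cap by matching the blue mask to the projected cap silhouette"""
    from scipy.optimize import minimize
    hsv=cv2.cvtColor(im,cv2.COLOR_BGR2HSV)
    M=cv2.inRange(hsv,(105,110,40),(130,255,255))
    n,l,st,ce=cv2.connectedComponentsWithStats(M)
    a=np.arange(0,2*np.pi,.1)
    def pts(xy): return np.vstack([world2pix(c,np.c_[xy[0]+.024*np.cos(a),xy[1]+.024*np.sin(a),0*a+z],s) for z in(H,H-.026)]).astype(np.float32)
    def cen(xy):
        m=cv2.moments(cv2.convexHull(pts(xy)));return np.array([m["m10"]/m["m00"],m["m01"]/m["m00"]]),m["m00"]
    g0,_=cen(guess); i=1+np.argmin([np.hypot(*(ce[j]-g0))+(1e3 if st[j,4]<25 else 0) for j in range(1,n)])
    xy=np.array(guess,float)
    for _ in range(20):
        g,A=cen(xy); e=ce[i]-g
        xy=xy+(pix2world(c,g+e,H-.01,s)-pix2world(c,g,H-.01,s))[0,:2]
    return xy,st[i,4],A
E
python3 - <<'E'
from h import *
t=cv2.imread('pics/top0.png');sd=cv2.imread('pics/side0.png')
f=lambda x,y:(x/3+120-1/3,y/3+120-1/3)
for n,H,p in(("short",.1,(232,128)),("med",.128,(124,267)),("tall",.156,(301,270)),("yellow",.128,(108,372))):
    g=pix2world("top",f(*p),H-.01)[0,:2]
    print(n,g.round(3),[ (c,*(np.round(v,4) for v in capfit(c,im,H,g))) for c,im in(("top",t),("side",sd))])
D=np.array([f(*p) for p in((529,128),(539,199),(542,220),(549,270),(552,292),(555,314))])
P=pix2world("top",D,.043);print(P.round(4))
print("grip",pix2world("top",[f(710,203)],.07).round(3))
print("tape,dish,beaker,tip,yellow",pix2world("top",[f(345,178),f(115,170),f(335,30),f(110,60)],.03).round(3))
E
```

```text
short [0.614 0.208] [('top', array([0.6133, 0.2107]), np.int32(168), np.float64(195.6895)), ('side', array([0.6144, 0.2118]), np.int32(170), np.float64(205.3043))]
med [0.46  0.313] [('top', array([0.4597, 0.313 ]), np.int32(180), np.float64(209.6472)), ('side', array([0.4612, 0.3135]), np.int32(196), np.float64(231.9933))]
tall [0.458 0.124] [('top', array([0.4581, 0.1243]), np.int32(187), np.float64(208.7175)), ('side', array([0.4599, 0.1246]), np.int32(165), np.float64(202.9154))]
yellow [0.35  0.325] [('top', array([0.3509, 0.3257]), np.int32(175), np.float64(213.6119)), ('side', array([0.3519, 0.3249]), np.int32(194), np.float64(235.4533))]
[[ 0.6281 -0.1154  0.043 ]
 [ 0.5487 -0.1268  0.043 ]
 [ 0.5254 -0.1302  0.043 ]
 [ 0.4703 -0.1381  0.043 ]
 [ 0.4463 -0.1415  0.043 ]
 [ 0.4223 -0.1449  0.043 ]]
grip [[ 0.544 -0.311  0.07 ]]
tape,dish,beaker,tip,yellow [[0.57  0.089 0.03 ]
 [0.575 0.349 0.03 ]
 [0.74  0.104 0.03 ]
 [0.703 0.361 0.03 ]]
```

```bash
cat > plan.py <<'E'
import sys,json
from h import *
def plan(target,yaw,n,s=None):
    s=s or robot.observe(); p=np.array(s["tool_pos"]); y=s["tool_rot"][2]
    dy=(yaw-y+np.pi)%(2*np.pi)-np.pi; d=(np.array(target)-p)/n/.06
    print("time",round(s["time"],2),"pos",p.round(4),"rot",np.round(s["tool_rot"],4),"open",round(s["opening"],4),"F",np.round(s["contact_force"],1))
    for i in range(n):
        yy=y+dy*i/n; c,sn=np.cos(yy),np.sin(yy)
        print([round(float(v),2) for v in(c*d[0]+sn*d[1],sn*d[0]-c*d[1],-d[2])],"tw",round(-np.degrees(dy)/6/n,2))
if __name__=="__main__":
    a=[float(v) for v in sys.argv[1:]]; plan(a[:3],a[3],int(a[4]))
E
python3 plan.py .56 -.17 .25 3.285 14
```

```text
time 0.7 pos [0.1755 0.4948 0.2268] rot [3.1414 0.     2.8008] open 0.092 F [ 0.5 -0.1  0. ]
[-0.7, -0.59, -0.03] tw -0.33
[-0.68, -0.62, -0.03] tw -0.33
[-0.65, -0.64, -0.03] tw -0.33
[-0.63, -0.66, -0.03] tw -0.33
[-0.61, -0.68, -0.03] tw -0.33
[-0.58, -0.7, -0.03] tw -0.33
[-0.56, -0.72, -0.03] tw -0.33
[-0.53, -0.74, -0.03] tw -0.33
[-0.51, -0.76, -0.03] tw -0.33
[-0.48, -0.78, -0.03] tw -0.33
[-0.45, -0.79, -0.03] tw -0.33
[-0.43, -0.81, -0.03] tw -0.33
[-0.4, -0.82, -0.03] tw -0.33
[-0.37, -0.84, -0.03] tw -0.33
```

Request:
{"api": "carry_out", "payload": {"series": [{"jaw":100,"travel":[-0.7,-0.59,-0.03],"twist":-0.33},{"jaw":100,"travel":[-0.68,-0.62,-0.03],"twist":-0.33},{"jaw":100,"travel":[-0.65,-0.64,-0.03],"twist":-0.33},{"jaw":100,"travel":[-0.63,-0.66,-0.03],"twist":-0.33},{"jaw":100,"travel":[-0.61,-0.68,-0.03],"twist":-0.33},{"jaw":100,"travel":[-0.58,-0.7,-0.03],"twist":-0.33},{"jaw":100,"travel":[-0.56,-0.72,-0.03],"twist":-0.33}]}}

```text
time: 1.58
tool_pos: [0.3688, 0.1614, 0.2397]
tool_rot: [3.141, 0.001, 3.044]
contact_force: [1.1, 1.1, 0.4]
opening: 0.0914
```

Request:
{"api": "carry_out", "payload": {"series": [{"jaw":100,"travel":[-0.53,-0.74,-0.03],"twist":-0.33},{"jaw":100,"travel":[-0.51,-0.76,-0.03],"twist":-0.33},{"jaw":100,"travel":[-0.48,-0.78,-0.03],"twist":-0.33},{"jaw":100,"travel":[-0.45,-0.79,-0.03],"twist":-0.33},{"jaw":100,"travel":[-0.43,-0.81,-0.03],"twist":-0.33},{"jaw":100,"travel":[-0.4,-0.82,-0.03],"twist":-0.33},{"jaw":100,"travel":[-0.37,-0.84,-0.03],"twist":-0.33},{"jaw":100,"travel":[0,0,0],"twist":0}]}}

```text
time: 2.58
tool_pos: [0.5612, -0.1725, 0.2508]
tool_rot: [-3.141, -0.0, -3.002]
contact_force: [-0.3, 0.5, 0.2]
opening: 0.092
```

```bash
python3 - <<'E'
from h import *
s=robot.observe(); im=robot.read_camera("wrist"); cv2.imwrite("pics/w1.png",im)
print(s["time"],s["tool_pos"],s["tool_rot"],np.abs(s["qvel"]).max())
a=.143; ex=np.array([np.cos(a),np.sin(a),0]); ey=np.array([-np.sin(a),np.cos(a),0])
c2=np.array([.544,-.179,.012]); P=[]
v=im.copy()
for i in(-1,0,1):
    c=c2+ex*.092*i
    for pts in([c+ex*x+ey*y for x,y in((-.033,-.033),(.033,-.033),(.033,.033),(-.033,.033))],[c+ex*x+ey*y+[0,0,.03] for x,y in((-.033,.033),(.033,.033),(.033,.069),(-.033,.069))]):
        q=world2pix("wrist",pts,s); cv2.polylines(v,[q.round().astype(int)],True,(0,0,255) if pts[0][2]<.02 else (0,200,0),1)
q=world2pix("wrist",c2,s)[0].astype(int);print(q)
cv2.imwrite("pics/w1o.png",cv2.resize(v,None,fx=1.55,fy=1.55,interpolation=2))
E
```

```text
2.575 [ 0.56123413 -0.17251053  0.25077006] [-3.14136214e+00 -4.87954962e-04 -3.00209349e+00] 0.07831079177554158
[255 157]
```

View pics/w1o.png

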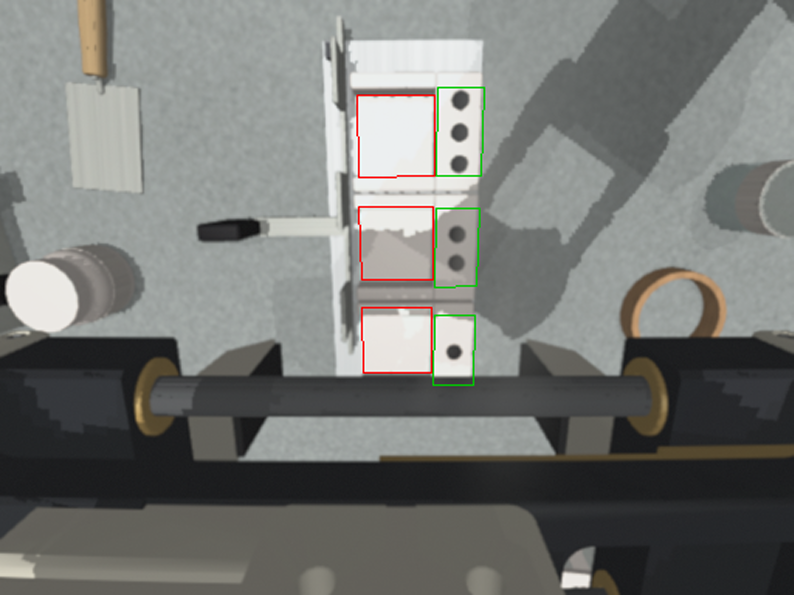

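The overlay sits on the carrier: predicted floors (red) and ledges (green) match the white block and its dots to about 1–2 px. I'll refine it with dot centroids.

```bash
python3 - <<'E'
from h import *
im=cv2.imread("pics/w1.png"); s=dict(tool_pos=[.56123413,-.17251053,.25077006],tool_rot=[-3.14136214,-4.87954962e-04,-3.00209349])
g=cv2.cvtColor(im,cv2.COLOR_BGR2GRAY)
out=[]
for x,y in((460,100),(459,132),(459,164),(457,234),(456,262),(454,352)):
    u,v=int(x/1.55),int(y/1.55); w=g[v-7:v+8,u-7:u+8].astype(float)
    wt=np.clip(np.median(w)*.75-w,0,None); yy,xx=np.mgrid[-7:8,-7:8]
    wt*=(xx**2+yy**2<50); out.append((u+(wt*xx).sum()/wt.sum(),v+(wt*yy).sum()/wt.sum()))
P=pix2world("wrist",out,.043,s)[:,:2]; print(P.round(4))
c=[P[5],P[3:5].mean(0),P[:3].mean(0)]
d=(c[0]-c[2]);a=np.arctan2(d[1],d[0]);print(a,np.hypot(*d)/2)
ey=np.array([-np.sin(a),np.cos(a)]);m=np.mean(c,0);ex=d/np.hypot(*d)
for i in(1,0,-1):print("pocket",2-i,(m+ex*.092*i-.051*ey).round(4))
# floor/ledge edge brightness profile across pocket 3 and wall edges along x
for nm,c0,dr,z in(("p3 y floor",m-.092*ex-.051*ey,ey,.042),("p3 x on floor",m-.092*ex-.051*ey,ex,.042)):
    t=np.arange(-.05,.05,.002); q=world2pix("wrist",np.c_[c0+t[:,None]*dr,0*t+z],s).astype(np.float32)
    print(nm,list(zip((t*1000).round().astype(int).tolist(),cv2.remap(g,q[:,0],q[:,1],1).ravel().tolist())))
E
```

```text
[[ 0.4224 -0.1458]
 [ 0.4462 -0.1424]
 [ 0.4698 -0.1387]
 [ 0.5253 -0.1315]
 [ 0.549  -0.1277]
 [ 0.6282 -0.1154]]
0.14632338620386437 0.09203105110133951
pocket 1 [ 0.6356 -0.1662]
pocket 2 [ 0.5446 -0.1796]
pocket 3 [ 0.4536 -0.193 ]
p3 y floor [(-50, 232), (-48, 236), (-46, 236), (-44, 231), (-42, 220), (-40, 206), (-38, 126), (-36, 149), (-34, 203), (-32, 234), (-30, 238), (-28, 238), (-26, 238), (-24, 238), (-22, 238), (-20, 238), (-18, 238), (-16, 238), (-14, 238), (-12, 238), (-10, 238), (-8, 238), (-6, 238), (-4, 238), (-2, 238), (0, 238), (2, 238), (4, 238), (6, 238), (8, 238), (10, 238), (12, 238), (14, 238), (16, 238), (18, 238), (20, 238), (22, 238), (24, 238), (26, 237), (28, 235), (30, 207), (32, 157), (34, 218), (36, 235), (38, 235), (40, 234), (42, 234), (44, 199), (46, 91), (48, 72)]
p3 x on floor [(-50, 230), (-48, 230), (-46, 228), (-44, 227), (-42, 237), (-40, 238), (-38, 238), (-36, 238), (-34, 214), (-32, 130), (-30, 103), (-28, 125), (-26, 210), (-24, 235), (-22, 237), (-20, 238), (-18, 238), (-16, 238), (-14, 238), (-12, 238), (-10, 238), (-8, 238), (-6, 238), (-4, 238), (-2, 238), (0, 238), (2, 238), (4, 238), (6, 238), (8, 238), (10, 238), (12, 238), (14, 238), (16, 238), (18, 238), (20, 238), (22, 238), (24, 238), (26, 237), (28, 236), (30, 236), (32, 230), (34, 219), (36, 234), (38, 235), (40, 235), (42, 232), (44, 217), (46, 191), (48, 207)]
```

```bash
python3 plan.py .614 .2115 .17 3.288 7|tail -8; python3 -c "
from plan import *
plan([.614,.2115,.068],3.288,3,dict(time=0,tool_pos=[.614,.2115,.17],tool_rot=[np.pi,0,3.288],opening=0,contact_force=[0]))"
```

```text
time 2.62 pos [ 0.5604 -0.1705  0.2509] rot [ 3.1406e+00 -1.0000e-03 -3.0011e+00] open 0.0918 F [-0.6  0.5  0.1]
[-0.25, 0.88, 0.19] tw -0.01
[-0.25, 0.88, 0.19] tw -0.01
[-0.26, 0.88, 0.19] tw -0.01
[-0.26, 0.88, 0.19] tw -0.01
[-0.26, 0.88, 0.19] tw -0.01
[-0.26, 0.88, 0.19] tw -0.01
[-0.26, 0.88, 0.19] tw -0.01
time 0 pos [0.614  0.2115 0.17  ] rot [3.1416 0.     3.288 ] open 0 F [0]
[-0.0, 0.0, 0.57] tw -0.0
[-0.0, 0.0, 0.57] tw -0.0
[-0.0, 0.0, 0.57] tw -0.0
```

Request:
{"api": "carry_out", "payload": {"series": [{"jaw":100,"travel":[-0.25,0.88,0.19],"twist":-0.01},{"jaw":100,"travel":[-0.25,0.88,0.19],"twist":-0.01},{"jaw":100,"travel":[-0.26,0.88,0.19],"twist":-0.01},{"jaw":100,"travel":[-0.26,0.88,0.19],"twist":-0.01},{"jaw":100,"travel":[-0.26,0.88,0.19],"twist":-0.01},{"jaw":100,"travel":[-0.26,0.88,0.19],"twist":-0.01},{"jaw":100,"travel":[-0.26,0.88,0.19],"twist":-0.01},{"jaw":100,"travel":[0,0,0],"twist":0}]}}

```text
time: 3.62
tool_pos: [0.6112, 0.2171, 0.171]
tool_rot: [3.141, -0.002, -2.985]
contact_force: [0.1, -0.2, -0.7]
opening: 0.0923
```

```bash
python3 - <<'E'
from h import *
s=robot.observe(); im=robot.read_camera("wrist"); s2=robot.observe()
cv2.imwrite("pics/w2.png",im); print(s["time"],s["tool_pos"],s["tool_rot"],s2["tool_pos"])
print(capfit("wrist",im,.1,[.614,.2115],s))
E
```

```text
3.625 [0.6111573  0.21708084 0.17102268] [ 3.14054528e+00 -2.13378352e-03 -2.98505924e+00] [0.61170608 0.21470348 0.17170531]
(array([0.61265899, 0.21117716]), np.int32(2335), 2664.4251402032096)
```

View pics/w2.png

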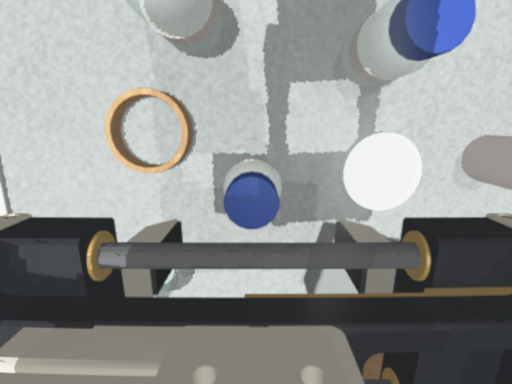

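The cap is at (252,202), and the fit gives (0.613, 0.211), which agrees with the top and side views. I'll descend next.

```bash
python3 plan.py .613 .211 .068 3.288 3
```

```text
time 3.67 pos [0.6117 0.2147 0.1717] rot [ 3.1416e+00 -1.4000e-03 -2.9870e+00] open 0.0917 F [-0.4 -1.  -0. ]
[-0.0, -0.02, 0.58] tw 0.03
[-0.0, -0.02, 0.58] tw 0.03
[-0.0, -0.02, 0.58] tw 0.03
```

Request:
{"api": "carry_out", "payload": {"series": [{"jaw":100,"travel":[0,-0.02,0.58],"twist":0.03},{"jaw":100,"travel":[0,-0.02,0.58],"twist":0.03},{"jaw":100,"travel":[0,-0.02,0.57],"twist":0},{"jaw":100,"travel":[0,0,0],"twist":0},{"jaw":30,"travel":[0,0,0],"twist":0},{"jaw":30,"travel":[0,0,0],"twist":0},{"jaw":30,"travel":[0,0,0],"twist":0},{"jaw":30,"travel":[0,0,0],"twist":0}], "squeeze": 20}}

```text
time: 4.68
tool_pos: [0.6141, 0.2087, 0.0689]
tool_rot: [3.141, 0.001, -2.997]
contact_force: [-0.4, -0.6, -0.0]
opening: 0.0565
```

Request:
{"api": "carry_out", "payload": {"series": [{"jaw":30,"travel":[0,0,0],"twist":0},{"jaw":30,"travel":[0,0,0],"twist":0},{"jaw":30,"travel":[0,0,0],"twist":0}], "squeeze": 20}}

```text
time: 5.05
tool_pos: [0.6141, 0.2088, 0.0686]
tool_rot: [3.141, 0.001, -2.997]
contact_force: [0.1, 1.4, 2.4]
opening: 0.0478
```

```bash
python3 plan.py .614 .210 .15 3.288 3;python3 -c "
from plan import *
plan([.6356,-.1662,.17],3.288,8,dict(time=0,tool_pos=[.614,.210,.15],tool_rot=[np.pi,0,3.288],opening=0,contact_force=[0]))"
```

```text
time 5.05 pos [0.6141 0.2088 0.0686] rot [ 3.1413e+00  5.0000e-04 -2.9975e+00] open 0.0478 F [0.1 1.4 2.4]
[-0.0, 0.01, -0.45] tw -0.01
[-0.0, 0.01, -0.45] tw -0.01
[-0.0, 0.01, -0.45] tw -0.01
time 0 pos [0.614 0.21  0.15 ] rot [3.1416 0.     3.288 ] open 0 F [0]
[0.07, -0.78, -0.04] tw -0.0
[0.07, -0.78, -0.04] tw -0.0
[0.07, -0.78, -0.04] tw -0.0
[0.07, -0.78, -0.04] tw -0.0
[0.07, -0.78, -0.04] tw -0.0
[0.07, -0.78, -0.04] tw -0.0
[0.07, -0.78, -0.04] tw -0.0
[0.07, -0.78, -0.04] tw -0.0
```

Request:
{"api": "carry_out", "payload": {"series": [{"jaw":30,"travel":[0,0,-0.25],"twist":0},{"jaw":30,"travel":[0,0,-0.5],"twist":0},{"jaw":30,"travel":[0,0.02,-0.6],"twist":0},{"jaw":30,"travel":[0.03,-0.3,-0.04],"twist":0},{"jaw":30,"travel":[0.05,-0.6,-0.04],"twist":0},{"jaw":30,"travel":[0.08,-0.8,-0.04],"twist":0},{"jaw":30,"travel":[0.08,-0.8,-0.04],"twist":0},{"jaw":30,"travel":[0.08,-0.8,-0.04],"twist":0}]}}

```text
time: 6.05
tool_pos: [0.6221, 0.0084, 0.1601]
tool_rot: [3.141, -0.002, -2.998]
contact_force: [-0.1, 0.1, -1.6]
opening: 0.0478
```

Request:
{"api": "carry_out", "payload": {"series": [{"jaw":30,"travel":[0.08,-0.8,-0.04],"twist":0},{"jaw":30,"travel":[0.08,-0.8,-0.04],"twist":0},{"jaw":30,"travel":[0.08,-0.8,-0.04],"twist":0},{"jaw":30,"travel":[0.06,-0.7,0],"twist":0},{"jaw":30,"travel":[0.03,-0.3,0],"twist":0},{"jaw":30,"travel":[0,-0.2,0],"twist":0},{"jaw":30,"travel":[0,0,0],"twist":0},{"jaw":30,"travel":[0,0,0],"twist":0}]}}

```text
time: 7.05
tool_pos: [0.6346, -0.2042, 0.1684]
tool_rot: [3.141, -0.0, -2.996]
contact_force: [-0.4, 1.1, -0.8]
opening: 0.0481
```

```bash
cat > chk.py <<'E'
import sys
from h import *
x,y,H=[float(v) for v in sys.argv[1:4]]  # expected cap centre xy, cap top height
for c in("top","side"):
    im=robot.read_camera(c); cv2.imwrite(f"pics/{c}_{robot.observe()['time']:.2f}.png",im)
    r=capfit(c,im,H,[x,y]); print(c,r[0].round(4),r[1],round(r[2]))
E
python3 chk.py .6356 -.1662 .205; python3 plan.py .6356 -.1662 .125 3.288 2
```

```text
top [ 0.829  -0.2519] 1381 229
side [ 0.8364 -0.115 ] 1067 169
time 7.15 pos [ 0.6347 -0.2042  0.1686] rot [ 3.1413  0.     -2.9959] open 0.0479 F [-0.1 -0.1 -1.7]
[-0.05, 0.31, 0.36] tw -0.0
[-0.05, 0.31, 0.36] tw -0.0
```

Request:
{"api": "carry_out", "payload": {"series": [{"jaw":30,"travel":[-0.05,0.31,0.3],"twist":0},{"jaw":30,"travel":[-0.05,0.32,0.3],"twist":0},{"jaw":30,"travel":[0,0,0],"twist":0},{"jaw":30,"travel":[0,0,0],"twist":0}]}}

```text
time: 7.65
tool_pos: [0.6356, -0.1676, 0.1335]
tool_rot: [-3.141, 0.001, -2.997]
contact_force: [0.3, -0.2, -1.6]
opening: 0.0477
```

```bash
python3 - <<'E'
from h import *
s=robot.observe(); im=robot.read_camera("wrist");cv2.imwrite("pics/w3.png",cv2.resize(im[:260],None,fx=1.55,fy=1.55))
print(s["tool_pos"],robot.observe()["tool_pos"])
E
python3 plan.py .6356 -.1662 .0815 3.288 3
```

```text
[ 0.6356354  -0.16758446  0.13346631] [ 0.63573    -0.16796003  0.1336636 ]
time 7.7 pos [ 0.6357 -0.168   0.1337] rot [-3.1403e+00  1.7000e-03 -2.9974e+00] open 0.0479 F [ 0.1 -0.3 -2.4]
[-0.0, 0.01, 0.29] tw -0.01
[-0.0, 0.01, 0.29] tw -0.01
[-0.0, 0.01, 0.29] tw -0.01
```

View pics/w3.png

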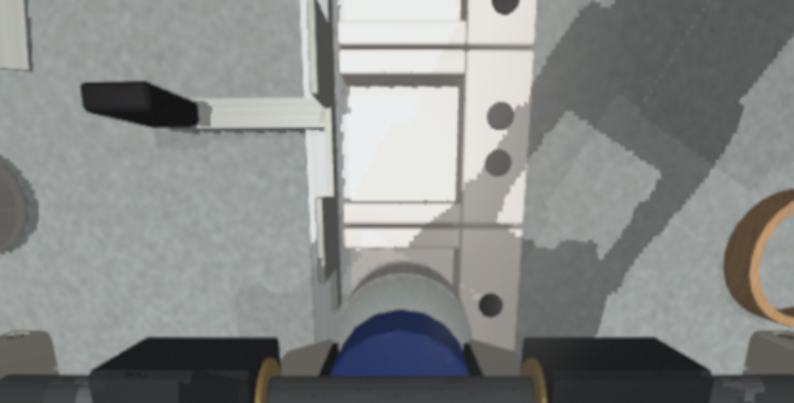

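The bottle hangs upright over pocket 1, centred in y between ledge and plates: cap at (400,350), pocket 2 floor at (400,145). I'll lower it gently.

Request:
{"api": "carry_out", "payload": {"series": [{"jaw":30,"travel":[0,0.02,0.25],"twist":0},{"jaw":30,"travel":[0,0.01,0.25],"twist":0},{"jaw":30,"travel":[0,0,0.17],"twist":0},{"jaw":30,"travel":[0,0,0.1],"twist":0},{"jaw":30,"travel":[0,0,0.06],"twist":0},{"jaw":30,"travel":[0,0,0],"twist":0}]}}

```text
time: 8.45
tool_pos: [0.6348, -0.1656, 0.0825]
tool_rot: [-3.142, -0.0, -2.998]
contact_force: [-0.5, -1.4, -2.4]
opening: 0.0475
```

Request:
{"api": "carry_out", "payload": {"series": [{"jaw":30,"travel":[0,0,0.03],"twist":0},{"jaw":30,"travel":[0,0,0],"twist":0}]}}

```text
time: 8.7
tool_pos: [0.635, -0.1656, 0.0812]
tool_rot: [-3.141, 0.001, -2.998]
contact_force: [0.9, -2.4, -1.4]
opening: 0.0474
```

Request:
{"api": "carry_out", "payload": {"series": [{"jaw":60,"travel":[0,0,0],"twist":0},{"jaw":90,"travel":[0,0,0],"twist":0},{"jaw":90,"travel":[0,0,0],"twist":0},{"jaw":90,"travel":[0,0,0],"twist":0},{"jaw":90,"travel":[0,0,0],"twist":0},{"jaw":95,"travel":[0,0,-0.8],"twist":0},{"jaw":100,"travel":[0,0,-0.9],"twist":0},{"jaw":100,"travel":[0,0,-0.2],"twist":0}]}}

```text
time: 9.7
tool_pos: [0.6366, -0.1661, 0.1996]
tool_rot: [-3.138, 0.007, -2.997]
contact_force: [0.9, -0.2, -0.4]
opening: 0.0918
```

```bash
python3 - <<'E'
from h import *
s=robot.observe(); im=robot.read_camera("wrist")
print(capfit("wrist",im,.112,[.6356,-.1662],s))
E
python3 plan.py .46 .313 .22 3.288 9
```

```text
(array([ 0.63362833, -0.16428584]), np.int32(2001), 2349.606233577477)
time 9.75 pos [ 0.6362 -0.166   0.199 ] rot [-3.1385  0.0056 -2.9975] open 0.0918 F [ 0.3 -0.5  1.1]
[0.2, 0.92, -0.04] tw -0.0
[0.2, 0.92, -0.04] tw -0.0
[0.2, 0.92, -0.04] tw -0.0
[0.19, 0.92, -0.04] tw -0.0
[0.19, 0.92, -0.04] tw -0.0
[0.19, 0.92, -0.04] tw -0.0
[0.19, 0.92, -0.04] tw -0.0
[0.19, 0.93, -0.04] tw -0.0
[0.19, 0.93, -0.04] tw -0.0
```

Request:
{"api": "carry_out", "payload": {"series": [{"jaw":100,"travel":[0.2,0.92,-0.04],"twist":0},{"jaw":100,"travel":[0.2,0.92,-0.04],"twist":0},{"jaw":100,"travel":[0.2,0.92,-0.04],"twist":0},{"jaw":100,"travel":[0.19,0.92,-0.04],"twist":0},{"jaw":100,"travel":[0.19,0.92,-0.04],"twist":0},{"jaw":100,"travel":[0.19,0.92,-0.04],"twist":0},{"jaw":100,"travel":[0.19,0.92,-0.04],"twist":0},{"jaw":100,"travel":[0.19,0.93,-0.04],"twist":0}]}}

```text
time: 10.75
tool_pos: [0.4778, 0.2601, 0.2126]
tool_rot: [-3.141, -0.002, -2.998]
contact_force: [0.7, -0.6, 1.2]
opening: 0.0919
```

Request:
{"api": "carry_out", "payload": {"series": [{"jaw":100,"travel":[0.19,0.93,0.1],"twist":0},{"jaw":100,"travel":[0,0,0.2],"twist":0},{"jaw":100,"travel":[0,0,0],"twist":0},{"jaw":100,"travel":[0,0,0],"twist":0}]}}

```text
time: 11.25
tool_pos: [0.4605, 0.3111, 0.1958]
tool_rot: [-3.141, -0.001, -2.999]
contact_force: [0.0, 0.2, 0.5]
opening: 0.0919
```

```bash
python3 chk.py .6356 -.1662 .112; python3 - <<'E'
from h import *
s=robot.observe(); im=robot.read_camera("wrist")
print("med",capfit("wrist",im,.128,[.46,.313],s))
E
python3 plan.py .46 .313 .096 3.288 2
```

```text
top [ 0.6338 -0.1637] 165 199
side [ 0.6352 -0.1629] 122 152
med (array([0.459123  , 0.31291947]), np.int32(2383), 2729.9162866509287)
time 11.4 pos [0.4607 0.3114 0.1964] rot [ 3.1415e+00  6.0000e-04 -2.9994e+00] open 0.0915 F [ 1.3 -0.4 -0.2]
[0.0, 0.01, 0.84] tw -0.02
[0.0, 0.01, 0.84] tw -0.02
```

Request:
{"api": "carry_out", "payload": {"series": [{"jaw":100,"travel":[0,0.02,0.84],"twist":0},{"jaw":100,"travel":[0.02,0,0.83],"twist":0},{"jaw":60,"travel":[0,0,0],"twist":0},{"jaw":30,"travel":[0,0,0],"twist":0},{"jaw":30,"travel":[0,0,0],"twist":0},{"jaw":30,"travel":[0,0,0],"twist":0},{"jaw":30,"travel":[0,0,0],"twist":0},{"jaw":30,"travel":[0,0,0],"twist":0}]}}

```text
time: 12.4
tool_pos: [0.4592, 0.3135, 0.0968]
tool_rot: [3.141, 0.002, -2.997]
contact_force: [0.5, -1.3, 6.5]
opening: 0.0474
```

Request:
{"api": "carry_out", "payload": {"series": [{"jaw":30,"travel":[0,0,0],"twist":0},{"jaw":30,"travel":[0,0,0],"twist":0},{"jaw":30,"travel":[0,0,0],"twist":0}]}}

```text
time: 12.78
tool_pos: [0.4592, 0.3135, 0.0968]
tool_rot: [3.141, 0.002, -2.998]
contact_force: [-0.6, -1.9, 5.8]
opening: 0.0481
```

```bash
python3 -c "
from plan import *
f=lambda p,t,n: plan(t,3.288,n,dict(time=0,tool_pos=p,tool_rot=[np.pi,0,3.288],opening=0,contact_force=[0]))
s=robot.observe();print(s['tool_pos'],s['opening'])
f([.459,.312,.18],[.56,.23,.19],3);f([.56,.23,.19],[.57,.05,.19],3);f([.57,.05,.19],[.5446,-.1796,.19],5)"
```

```text
[0.45919296 0.31353538 0.09682567] 0.04813420465291252
time 0 pos [0.459 0.312 0.18 ] rot [3.1416 0.     3.288 ] open 0 F [0]
[-0.49, -0.53, -0.06] tw -0.0
[-0.49, -0.53, -0.06] tw -0.0
[-0.49, -0.53, -0.06] tw -0.0
time 0 pos [0.56 0.23 0.19] rot [3.1416 0.     3.288 ] open 0 F [0]
[0.09, -1.0, -0.0] tw -0.0
[0.09, -1.0, -0.0] tw -0.0
[0.09, -1.0, -0.0] tw -0.0
time 0 pos [0.57 0.05 0.19] rot [3.1416 0.     3.288 ] open 0 F [0]
[0.2, -0.74, -0.0] tw -0.0
[0.2, -0.74, -0.0] tw -0.0
[0.2, -0.74, -0.0] tw -0.0
[0.2, -0.74, -0.0] tw -0.0
[0.2, -0.74, -0.0] tw -0.0
```

Request:
{"api": "carry_out", "payload": {"series": [{"jaw":30,"travel":[0,0,-0.25],"twist":0},{"jaw":30,"travel":[0,0,-0.6],"twist":0},{"jaw":30,"travel":[-0.2,-0.2,-0.5],"twist":0},{"jaw":30,"travel":[-0.4,-0.45,-0.18],"twist":0},{"jaw":30,"travel":[-0.45,-0.5,0],"twist":0},{"jaw":30,"travel":[-0.35,-0.6,0],"twist":0},{"jaw":30,"travel":[-0.1,-0.75,0],"twist":0},{"jaw":30,"travel":[0,-0.8,0],"twist":0}]}}

```text
time: 13.78
tool_pos: [0.5764, 0.1292, 0.1877]
tool_rot: [3.141, -0.001, -2.997]
contact_force: [-0.5, -0.7, -2.6]
opening: 0.0477
```

```bash
python3 plan.py .5446 -.1775 .19 3.288 7
```

```text
time 13.78 pos [0.5764 0.1292 0.1877] rot [ 3.1414e+00 -5.0000e-04 -2.9970e+00] open 0.0477 F [-0.5 -0.7 -2.6]
[0.18, -0.71, -0.01] tw -0.0
[0.18, -0.71, -0.01] tw -0.0
[0.18, -0.71, -0.01] tw -0.0
[0.18, -0.71, -0.01] tw -0.0
[0.18, -0.71, -0.01] tw -0.0
[0.18, -0.71, -0.01] tw -0.0
[0.18, -0.71, -0.01] tw -0.0
```

Request:
{"api": "carry_out", "payload": {"series": [{"jaw":30,"travel":[0.18,-0.75,-0.01],"twist":0},{"jaw":30,"travel":[0.18,-0.75,-0.01],"twist":0},{"jaw":30,"travel":[0.18,-0.75,-0.01],"twist":0},{"jaw":30,"travel":[0.18,-0.75,0],"twist":0},{"jaw":30,"travel":[0.18,-0.7,0],"twist":0},{"jaw":30,"travel":[0.18,-0.5,0],"twist":0},{"jaw":30,"travel":[0.08,-0.3,0],"twist":0},{"jaw":30,"travel":[0,0,0],"twist":0}]}}

```text
time: 14.78
tool_pos: [0.546, -0.1475, 0.1896]
tool_rot: [3.141, 0.0, -2.999]
contact_force: [0.5, 0.7, -2.0]
opening: 0.0475
```

```bash
python3 plan.py .5446 -.1785 .1095 3.288 4
```

```text
time 14.78 pos [ 0.546  -0.1475  0.1896] rot [ 3.1412e+00  1.0000e-04 -2.9991e+00] open 0.0475 F [ 0.5  0.7 -2. ]
[0.02, -0.13, 0.33] tw -0.01
[0.02, -0.13, 0.33] tw -0.01
[0.02, -0.13, 0.33] tw -0.01
[0.02, -0.13, 0.33] tw -0.01
```

Request:
{"api": "carry_out", "payload": {"series": [{"jaw":30,"travel":[0.05,-0.26,0.2],"twist":0},{"jaw":30,"travel":[0.04,-0.26,0.25],"twist":0},{"jaw":30,"travel":[0,0,0.1],"twist":0},{"jaw":30,"travel":[0,0,0],"twist":0},{"jaw":30,"travel":[0,0,0],"twist":0}]}}

```text
time: 15.4
tool_pos: [0.5454, -0.1782, 0.1568]
tool_rot: [-3.142, 0.0, -2.997]
contact_force: [-0.0, -0.3, -3.1]
opening: 0.0477
```

```bash
python3 plan.py .5446 -.1785 .1095 3.288 2
```

```text
time 15.4 pos [ 0.5454 -0.1782  0.1568] rot [-3.1416e+00  4.0000e-04 -2.9971e+00] open 0.0477 F [-0.  -0.3 -3.1]
[0.01, -0.0, 0.39] tw -0.01
[0.01, -0.0, 0.39] tw -0.01
```

Request:
{"api": "carry_out", "payload": {"series": [{"jaw":30,"travel":[0.01,-0.01,0.25],"twist":0},{"jaw":30,"travel":[0,0,0.22],"twist":0},{"jaw":30,"travel":[0,0,0.15],"twist":0},{"jaw":30,"travel":[0,0,0.1],"twist":0},{"jaw":30,"travel":[0,0,0.05],"twist":0},{"jaw":30,"travel":[0,0,0.02],"twist":0},{"jaw":30,"travel":[0,0,0],"twist":0}]}}

```text
time: 16.27
tool_pos: [0.5448, -0.1792, 0.1093]
tool_rot: [-3.141, 0.0, -2.998]
contact_force: [-0.5, 0.7, -1.7]
opening: 0.0478
```

Request:
{"api": "carry_out", "payload": {"series": [{"jaw":60,"travel":[0,0,0],"twist":0},{"jaw":90,"travel":[0,0,0],"twist":0},{"jaw":90,"travel":[0,0,0],"twist":0},{"jaw":90,"travel":[0,0,0],"twist":0},{"jaw":90,"travel":[0,0,0],"twist":0},{"jaw":95,"travel":[0,0,-0.7],"twist":0},{"jaw":100,"travel":[0,0,-0.9],"twist":0},{"jaw":100,"travel":[0,0,-0.2],"twist":0}]}}

```text
time: 17.27
tool_pos: [0.5462, -0.1799, 0.2211]
tool_rot: [-3.138, 0.006, -2.997]
contact_force: [-0.6, 0.5, -0.5]
opening: 0.0915
```

```bash
python3 plan.py .459 .1245 .22 3.288 6
```

```text
time 17.27 pos [ 0.5462 -0.1799  0.2211] rot [-3.1377  0.0059 -2.9974] open 0.0915 F [-0.6  0.5 -0.5]
[0.12, 0.87, 0.0] tw -0.0
[0.12, 0.87, 0.0] tw -0.0
[0.12, 0.87, 0.0] tw -0.0
[0.12, 0.87, 0.0] tw -0.0
[0.12, 0.87, 0.0] tw -0.0
[0.12, 0.87, 0.0] tw -0.0
```

Request:
{"api": "carry_out", "payload": {"series": [{"jaw":100,"travel":[0.12,0.87,0],"twist":0},{"jaw":100,"travel":[0.12,0.87,0],"twist":0},{"jaw":100,"travel":[0.12,0.87,0],"twist":0},{"jaw":100,"travel":[0.12,0.87,0],"twist":0},{"jaw":100,"travel":[0.12,0.87,0],"twist":0},{"jaw":100,"travel":[0.12,0.87,0],"twist":0},{"jaw":100,"travel":[0,0,0],"twist":0},{"jaw":100,"travel":[0,0,0],"twist":0}]}}

```text
time: 18.27
tool_pos: [0.4569, 0.1242, 0.2167]
tool_rot: [-3.141, -0.001, -2.997]
contact_force: [0.3, -0.1, -0.1]
opening: 0.0918
```

```bash
python3 chk.py .5446 -.1796 .14; python3 - <<'E'
from h import *
s=robot.observe(); im=robot.read_camera("wrist")
print("tall",capfit("wrist",im,.156,[.459,.1245],s))
E
python3 plan.py .459 .1245 .124 3.288 2
```

```text
top [ 0.5447 -0.1798] 179 208
side [ 0.5465 -0.1797] 126 154
tall (array([0.45791865, 0.12388804]), np.int32(2545), 2901.4186564456904)
time 18.43 pos [0.4573 0.1234 0.2169] rot [-3.1415e+00 -3.0000e-04 -2.9994e+00] open 0.0915 F [ 0.3  0.  -0. ]
[-0.02, 0.01, 0.77] tw -0.02
[-0.02, 0.01, 0.77] tw -0.02
```

Medium is standing on target (within 2 mm). Now the tall bottle.

Request:
{"api": "carry_out", "payload": {"series": [{"jaw":100,"travel":[-0.01,0.01,0.77],"twist":0},{"jaw":100,"travel":[-0.01,0,0.77],"twist":0},{"jaw":60,"travel":[0,0,0],"twist":0},{"jaw":30,"travel":[0,0,0],"twist":0},{"jaw":30,"travel":[0,0,0],"twist":0},{"jaw":30,"travel":[0,0,0],"twist":0},{"jaw":30,"travel":[0,0,0],"twist":0},{"jaw":30,"travel":[0,0,0],"twist":0}]}}

```text
time: 19.42
tool_pos: [0.4586, 0.1253, 0.1254]
tool_rot: [-3.141, 0.002, -2.997]
contact_force: [-0.1, -2.5, 5.1]
opening: 0.048
```

Request:
{"api": "carry_out", "payload": {"series": [{"jaw":30,"travel":[0,0,0],"twist":0},{"jaw":30,"travel":[0,0,0],"twist":0},{"jaw":30,"travel":[0,0,-0.25],"twist":0},{"jaw":30,"travel":[0,0,-0.6],"twist":0},{"jaw":30,"travel":[0,0,-0.5],"twist":0},{"jaw":30,"travel":[0,0,-0.15],"twist":0},{"jaw":30,"travel":[0,0,0],"twist":0}], "squeeze": 25}}

```text
time: 20.3
tool_pos: [0.4577, 0.1254, 0.2141]
tool_rot: [3.141, -0.001, -2.997]
contact_force: [-0.4, -0.0, -3.9]
opening: 0.0474
```

```bash
python3 plan.py .4536 -.192 .215 3.288 6
```

```text
time 20.3 pos [0.4577 0.1254 0.2141] rot [ 3.1414e+00 -8.0000e-04 -2.9975e+00] open 0.0474 F [-0.4 -0.  -3.9]
[0.14, -0.87, -0.0] tw -0.0
[0.14, -0.87, -0.0] tw -0.0
[0.14, -0.87, -0.0] tw -0.0
[0.14, -0.87, -0.0] tw -0.0
[0.14, -0.87, -0.0] tw -0.0
[0.14, -0.87, -0.0] tw -0.0
```

Request:
{"api": "carry_out", "payload": {"series": [{"jaw":30,"travel":[0.07,-0.4,0],"twist":0},{"jaw":30,"travel":[0.12,-0.75,0],"twist":0},{"jaw":30,"travel":[0.14,-0.85,0],"twist":0},{"jaw":30,"travel":[0.14,-0.85,0],"twist":0},{"jaw":30,"travel":[0.14,-0.85,0],"twist":0},{"jaw":30,"travel":[0.12,-0.75,0],"twist":0},{"jaw":30,"travel":[0.08,-0.5,0],"twist":0},{"jaw":30,"travel":[0.03,-0.25,0],"twist":0}]}}

```text
time: 21.3
tool_pos: [0.4521, -0.1917, 0.2129]
tool_rot: [3.139, -0.002, -2.999]
contact_force: [0.4, 1.1, -3.4]
opening: 0.0472
```

Request:
{"api": "carry_out", "payload": {"series": [{"jaw":30,"travel":[0,0,0.2],"twist":0},{"jaw":30,"travel":[0,0,0.2],"twist":0},{"jaw":30,"travel":[0,0,0],"twist":0},{"jaw":30,"travel":[0,0,0],"twist":0}]}}

```text
time: 21.8
tool_pos: [0.4531, -0.19, 0.1907]
tool_rot: [3.141, 0.0, -2.996]
contact_force: [-0.3, 0.5, -3.5]
opening: 0.0472
```

```bash
python3 plan.py .4536 -.192 .138 3.288 1
```

```text
time 21.8 pos [ 0.4531 -0.19    0.1907] rot [ 3.1415e+00  1.0000e-04 -2.9964e+00] open 0.0472 F [-0.3  0.5 -3.5]
[-0.0, -0.03, 0.88] tw -0.01
```

Request:
{"api": "carry_out", "payload": {"series": [{"jaw":30,"travel":[0,-0.03,0.25],"twist":0},{"jaw":30,"travel":[-0.01,0,0.25],"twist":0},{"jaw":30,"travel":[0,0,0.17],"twist":0},{"jaw":30,"travel":[0,0,0.12],"twist":0},{"jaw":30,"travel":[0,0,0.07],"twist":0},{"jaw":30,"travel":[0,0,0.02],"twist":0},{"jaw":30,"travel":[0,0,0],"twist":0}]}}

```text
time: 22.68
tool_pos: [0.454, -0.1925, 0.1381]
tool_rot: [-3.141, 0.0, -2.998]
contact_force: [0.2, -0.5, -3.7]
opening: 0.0474
```

Request:
{"api": "carry_out", "payload": {"series": [{"jaw":30,"travel":[0,0,0.02],"twist":0},{"jaw":30,"travel":[0,0,0],"twist":0}]}}

```text
time: 22.92
tool_pos: [0.4543, -0.1926, 0.1375]
tool_rot: [-3.141, 0.001, -2.998]
contact_force: [-2.1, 0.0, 2.8]
opening: 0.0478
```

Request:
{"api": "carry_out", "payload": {"series": [{"jaw":60,"travel":[0,0,0],"twist":0},{"jaw":90,"travel":[0,0,0],"twist":0},{"jaw":90,"travel":[0,0,0],"twist":0},{"jaw":90,"travel":[0,0,0],"twist":0},{"jaw":90,"travel":[0,0,0],"twist":0},{"jaw":95,"travel":[0,0,-0.7],"twist":0},{"jaw":100,"travel":[0,0,-0.9],"twist":0},{"jaw":100,"travel":[0,0,-0.2],"twist":0}]}}

```text
time: 23.92
tool_pos: [0.4551, -0.1931, 0.2482]
tool_rot: [-3.137, 0.005, -2.997]
contact_force: [0.9, 0.4, -0.3]
opening: 0.0916
```

```bash
python3 - <<'E'
from h import *
ex=np.array([np.cos(.1463),np.sin(.1463)]);ey=np.array([-ex[1],ex[0]])
c2=np.array([.5446,-.1796])
print("grip line",c2-.135*ey)
# visible grip in first wrist image
s=dict(tool_pos=[.56123413,-.17251053,.25077006],tool_rot=[-3.14136214,-4.87954962e-04,-3.00209349])
for z in(.074,.05):
  p=pix2world("wrist",[(228/1.55,230/1.55),(215/1.55,232/1.55)],z,s)[:,:2]
  for q in p: print(z,q,(q-c2)@ex,(q-c2)@ey)
for q in([.544,-.311],):print((np.array(q)-c2)@ex,(np.array(q)-c2)@ey)
E
python3 plan.py .454 -.34 .26 3.288 3
```

```text
grip line [ 0.56428012 -0.31315783]
0.074 [ 0.54397489 -0.30759276] -0.019277041115775814 -0.12653431679318516
0.074 [ 0.54685224 -0.31745652] -0.017868363367365546 -0.13671216228554814
0.05 [ 0.54743187 -0.31664243] -0.017176245469094027 -0.1359912654781393
0.05 [ 0.55051577 -0.32721428] -0.015666443649695196 -0.1468997430623639
-0.019748906909549745 -0.12990881677499005
time 23.93 pos [ 0.4551 -0.1931  0.2482] rot [-3.1375  0.0051 -2.9974] open 0.0916 F [ 0.9  0.4 -0.3]
[0.12, -0.81, -0.07] tw -0.01
[0.12, -0.81, -0.07] tw -0.01
[0.12, -0.81, -0.07] tw -0.01
```

```bash
python3 plan.py .511 -.328 .16 3.288 4
```

```text
time 23.93 pos [ 0.4551 -0.1931  0.2482] rot [-3.1375  0.0051 -2.9974] open 0.0916 F [ 0.9  0.4 -0.3]
[-0.15, -0.59, 0.37] tw -0.01
[-0.15, -0.59, 0.37] tw -0.01
[-0.15, -0.59, 0.37] tw -0.01
[-0.15, -0.59, 0.37] tw -0.01
```

Request:
{"api": "carry_out", "payload": {"series": [{"jaw":0,"travel":[-0.15,-0.59,0],"twist":0},{"jaw":0,"travel":[-0.15,-0.59,0.2],"twist":0},{"jaw":0,"travel":[-0.15,-0.59,0.5],"twist":0},{"jaw":0,"travel":[-0.15,-0.59,0.8],"twist":0},{"jaw":0,"travel":[0,0,0],"twist":0},{"jaw":0,"travel":[0,0,0],"twist":0},{"jaw":0,"travel":[0,0,0],"twist":0},{"jaw":0,"travel":[0,0,0],"twist":0}]}}

```text
time: 24.92
tool_pos: [0.5102, -0.327, 0.1566]
tool_rot: [-3.139, 0.002, -2.997]
contact_force: [0.5, 0.5, 1.1]
opening: 0.0164
```

```bash
python3 chk.py .4536 -.193 .168; python3 - <<'E'
from h import *
s=robot.observe(); im=robot.read_camera("wrist"); v=im.copy()
for p in([.546,-.316,.074],[.5109,-.3281,.055]): cv2.drawMarker(v,world2pix("wrist",p,s)[0].astype(int).tolist(),(0,0,255),0,10,1)
side=cv2.imread(sorted(__import__("glob").glob("pics/side_2*.png"))[-1])[100:260,190:400]
cv2.imwrite("pics/w4.png",np.vstack([cv2.resize(v[:270],(660,348)),cv2.resize(side,(315,240)).repeat(1,1) if 0 else cv2.copyMakeBorder(cv2.resize(side,(315,240)),0,0,0,345,0)]))
E
python3 plan.py .511 -.328 .055 3.288 2
```

```text
top [ 0.4536 -0.1942] 189 219
side [ 0.4549 -0.1926] 126 157
time 25.07 pos [ 0.51   -0.3271  0.1557] rot [-3.1405e+00  1.1000e-03 -2.9971e+00] open 0.0042 F [ 0.1  0.2 -0. ]
[-0.01, -0.01, 0.84] tw -0.01
[-0.01, -0.01, 0.84] tw -0.01
```

View pics/w4.png

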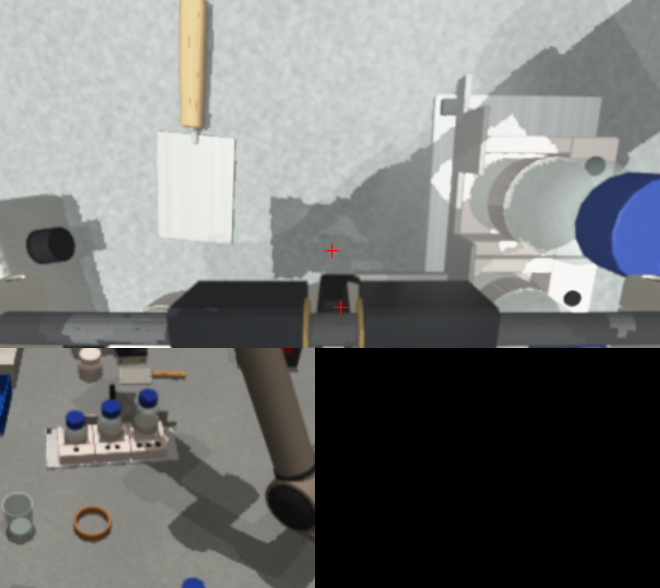

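All three bottles stand in their pockets in the right order. The landing spot for the shut fingers, at (332,250), is clear of the grip at (340,300). I'll descend and push.

Request:
{"api": "carry_out", "payload": {"series": [{"jaw":0,"travel":[0,-0.01,0.7],"twist":0},{"jaw":0,"travel":[0,-0.01,0.7],"twist":0},{"jaw":0,"travel":[0,0,0.27],"twist":0},{"jaw":0,"travel":[0,0,0],"twist":0}]}}

```text
time: 25.58
tool_pos: [0.5098, -0.3283, 0.0541]
tool_rot: [3.14, -0.001, -2.997]
contact_force: [1.0, -0.3, -0.3]
opening: 0.0001
```

Request:
{"api": "carry_out", "payload": {"series": [{"jaw":0,"travel":[-0.17,0,0],"twist":0},{"jaw":0,"travel":[-0.17,0,0],"twist":0},{"jaw":0,"travel":[-0.17,0,0],"twist":0},{"jaw":0,"travel":[-0.17,0,0],"twist":0},{"jaw":0,"travel":[-0.15,0,0],"twist":0}]}}

```text
time: 26.2
tool_pos: [0.5599, -0.3213, 0.0547]
tool_rot: [-3.141, 0.0, -2.997]
contact_force: [-2.1, -1.2, 1.0]
opening: 0.0004
```

Request:
{"api": "carry_out", "payload": {"series": [{"jaw":0,"travel":[-0.1,0,0],"twist":0},{"jaw":0,"travel":[-0.08,0,0],"twist":0},{"jaw":0,"travel":[0,0,0],"twist":0}]}}

```text
time: 26.58
tool_pos: [0.5696, -0.3197, 0.0543]
tool_rot: [3.141, -0.001, -2.997]
contact_force: [-3.6, -1.3, 2.1]
opening: 0.0003
```

Request:
{"api": "carry_out", "payload": {"series": [{"jaw":0,"travel":[-0.04,0,0],"twist":0},{"jaw":0,"travel":[0,0,0],"twist":0}]}}

```text
time: 26.82
tool_pos: [0.5697, -0.3197, 0.0543]
tool_rot: [3.14, -0.005, -2.998]
contact_force: [-12.2, -2.4, 6.2]
opening: 0.0
```

The force rose to 12 N with no further motion, so the gate is at its stop. I'll back off, rise and verify.

Request:
{"api": "carry_out", "payload": {"series": [{"jaw":0,"travel":[0.25,0,0],"twist":0},{"jaw":0,"travel":[0.25,0,0],"twist":0},{"jaw":0,"travel":[0,0,-0.7],"twist":0},{"jaw":0,"travel":[0,0,-0.9],"twist":0},{"jaw":0,"travel":[0.5,0,-0.9],"twist":0},{"jaw":0,"travel":[0.9,0,-0.7],"twist":0},{"jaw":0,"travel":[0,0,0],"twist":0},{"jaw":0,"travel":[0,0,0],"twist":0}]}}

```text
time: 27.82
tool_pos: [0.4645, -0.3348, 0.2424]
tool_rot: [3.141, 0.001, -2.998]
contact_force: [-1.2, 0.5, -0.4]
opening: 0.0004
```

```bash
python3 - <<'E'
from h import *
ims={c:robot.read_camera(c) for c in("top","side")}
for n,H,g in(("s",.112,[.6356,-.1662]),("m",.14,[.5446,-.1796]),("t",.168,[.4536,-.193])):
    print(n,[(c,*[np.round(v,4) for v in capfit(c,i,H,g)]) for c,i in ims.items()])
ex=np.array([.9893,.1458]);c2=np.array([.5446,-.1796])
for d in robot.regions_of("top","gate_grip")[:2]:
    print(d["score"],d["xy"])
a=cv2.resize(ims["top"][125:255,270:390],None,fx=3.2,fy=3.2,interpolation=2); b=cv2.resize(ims["side"][95:195,200:330],None,fx=2.9,fy=2.9,interpolation=2)
H=max(a.shape[0],b.shape[0]); p=lambda i:cv2.copyMakeBorder(i,0,H-i.shape[0],0,0,0)
cv2.imwrite("pics/fin.png",np.hstack([p(a),p(b)]))
E
```

```text
s [('top', array([ 0.634 , -0.1644]), np.int32(166), np.float64(199.1488)), ('side', array([ 0.6354, -0.163 ]), np.int32(121), np.float64(152.4739))]
m [('top', array([ 0.5445, -0.1805]), np.int32(183), np.float64(208.1493)), ('side', array([ 0.5471, -0.1795]), np.int32(127), np.float64(154.4713))]
t [('top', array([ 0.4537, -0.1943]), np.int32(194), np.float64(218.6917)), ('side', array([ 0.4557, -0.1913]), np.int32(126), np.float64(157.0218))]
0.9 [339.6, 174.9]
```

View pics/fin.png

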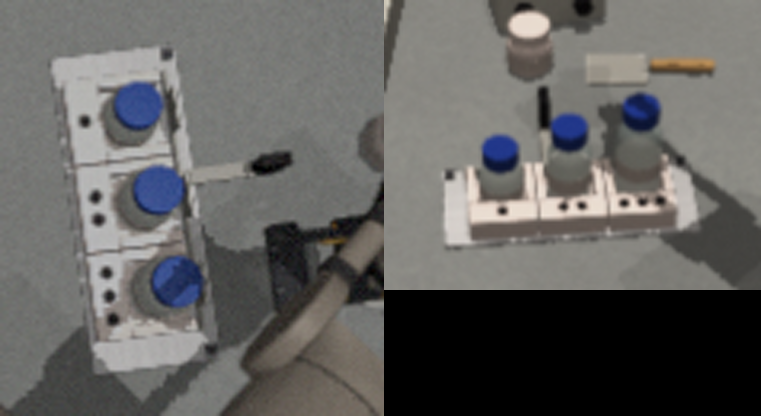

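The bottles are right. The grip moved about 11 px, so I'll measure that travel properly by comparing the top image before and after.

```bash
python3 - <<'E'
from h import *
def grip(im,ctr):
    g=cv2.cvtColor(im,cv2.COLOR_BGR2GRAY).astype(float); yy,xx=np.mgrid[:384,:512]
    w=np.clip(65-g,0,None)*((abs(xx-ctr[0])<10)&(abs(yy-ctr[1])<5)); return (w*xx).sum()/w.sum(),(w*yy).sum()/w.sum(),w.sum()
a=grip(cv2.imread("pics/top0.png"),(356,187)); b=grip(robot.read_camera("top"),(354.7,176))
P=pix2world("top",[a[:2],b[:2]],.05)[:,:2]; d=P[1]-P[0]
print(a,b,P,d@[.9893,.1458],d@[-.1458,.9893])
E
```

```text
(np.float64(355.74527887571367), np.float64(187.63592446201142), np.float64(2277.0)) (np.float64(353.948866162739), np.float64(175.9239662072032), np.float64(2249.0)) [[ 0.54522455 -0.31385788]
 [ 0.58439143 -0.30841503]] 0.039541364746366346 -0.00032592347522250424
```

I measure 39.5 mm of travel, which is borderline against the 40 mm needed. The gate may have started above 0, or it may not be at its stop, so I'll push again harder.

```bash
python3 plan.py .535 -.3245 .15 3.288 3
```

```text
time 28.02 pos [ 0.4646 -0.3345  0.2412] rot [ 3.1393e+00 -1.3000e-03 -2.9965e+00] open 0.0005 F [ 0.5 -0.9 -0.2]
[-0.4, -0.0, 0.51] tw -0.0
[-0.4, -0.0, 0.51] tw -0.0
[-0.4, -0.0, 0.51] tw -0.0
```

Request:
{"api": "carry_out", "payload": {"series": [{"jaw":0,"travel":[-0.4,0,0.5],"twist":0},{"jaw":0,"travel":[-0.4,0,0.5],"twist":0},{"jaw":0,"travel":[-0.4,0,0.5],"twist":0},{"jaw":0,"travel":[0,0,0.8],"twist":0},{"jaw":0,"travel":[0,0,0.8],"twist":0},{"jaw":0,"travel":[0,0,0.1],"twist":0},{"jaw":0,"travel":[0,0,0],"twist":0}]}}

```text
time: 28.9
tool_pos: [0.536, -0.325, 0.0513]
tool_rot: [-3.141, 0.0, -2.997]
contact_force: [-0.6, -0.1, -0.3]
opening: 0.0002
```

Request:
{"api": "carry_out", "payload": {"series": [{"jaw":0,"travel":[-0.2,0,0],"twist":0},{"jaw":0,"travel":[-0.2,0,0],"twist":0},{"jaw":0,"travel":[-0.1,0,0],"twist":0},{"jaw":0,"travel":[-0.08,0,0],"twist":0},{"jaw":0,"travel":[0,0,0],"twist":0}]}}

```text
time: 29.52
tool_pos: [0.5696, -0.3198, 0.051]
tool_rot: [3.141, -0.001, -2.997]
contact_force: [-1.8, -0.8, 1.9]
opening: 0.0002
```

Request:
{"api": "carry_out", "payload": {"series": [{"jaw":0,"travel":[-0.04,0,0],"twist":0},{"jaw":0,"travel":[-0.03,0,0],"twist":0},{"jaw":0,"travel":[0,0,0],"twist":0}]}}

```text
time: 29.9
tool_pos: [0.5697, -0.3198, 0.051]
tool_rot: [3.139, -0.008, -2.998]
contact_force: [-16.6, -1.9, 10.0]
opening: 0.0005
```

Request:
{"api": "carry_out", "payload": {"series": [{"jaw":0,"travel":[0.25,0,0],"twist":0},{"jaw":0,"travel":[0.25,0,0],"twist":0},{"jaw":0,"travel":[0,0,-0.8],"twist":0},{"jaw":0,"travel":[0,0,-0.9],"twist":0},{"jaw":0,"travel":[0,0,-0.9],"twist":0},{"jaw":0,"travel":[-0.4,0,-0.9],"twist":0},{"jaw":0,"travel":[0,0,0],"twist":0},{"jaw":0,"travel":[0,0,0],"twist":0}]}}

```text
time: 30.9
tool_pos: [0.5676, -0.3198, 0.2598]
tool_rot: [3.14, -0.001, -2.997]
contact_force: [-0.8, -0.3, -0.5]
opening: 0.0005
```

```bash
python3 - <<'E'
from h import *
s=robot.observe(); im=robot.read_camera("wrist"); print(s["time"],s["tool_pos"],s["contact_force"]); v=im.copy()
ex=np.array([.9893,.1458,0]);ey=np.array([-.1458,.9893,0]);c2=np.array([.5446,-.1796,0])
for i in(-1,0,1):
    q=[c2+ex*(.092*i+x)-.040*ey+[0,0,z] for x,z in((-.022,.02),(-.022,.068),(.022,.068),(.022,.02))]
    cv2.polylines(v,[world2pix("wrist",q,s).round().astype(int)],True,(0,0,255),1)
cv2.imwrite("pics/w5.png",cv2.resize(v[:270,150:],None,fx=2.1,fy=2.1,interpolation=2))
P=[c2+.0207*ex-.135*ey+[0,0,.074]]; print(world2pix("wrist",P,s))
E
```

```text
30.9 [ 0.56764609 -0.31977478  0.25984344] [-0.76340356 -0.31447802 -0.47420471]
[[263.73148675 191.17939406]]
```

View pics/w5.png

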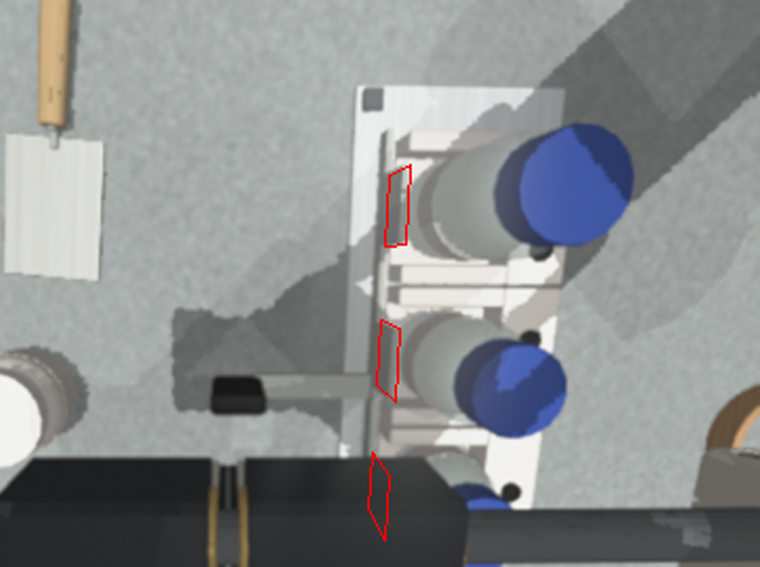

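The predicted closed plates (red) fall on the dark plates in front of pockets 3 and 2. I'll check the plate edges numerically.

```bash
python3 - <<'E'
from h import *
s=robot.observe(); im=robot.read_camera("wrist"); g=cv2.cvtColor(im,cv2.COLOR_BGR2GRAY)
ex=np.array([.9893,.1458,0]);ey=np.array([-.1458,.9893,0]);c2=np.array([.5446,-.1796,0])
t=np.arange(-.05,.051,.004)
print((t*1000).astype(int).tolist())
for i in(-1,0):
  for z in(.045,.058,.064):
    q=world2pix("wrist",c2+ex*(.092*i+t[:,None])-.040*ey+[0,0,z],s).astype(np.float32)
    print(i,z,cv2.remap(g,q[:,0],q[:,1],1).ravel().tolist())
cv2.imwrite("pics/w6.png",cv2.resize(im[50:220,300:370],None,fx=3.5,fy=3.5,interpolation=2))
E
```

```text
[-50, -46, -41, -37, -33, -29, -25, -21, -17, -13, -9, -5, -1, 2, 6, 10, 14, 18, 22, 26, 30, 34, 38, 42, 46, 50]
-1 0.045 [233, 233, 232, 147, 142, 140, 233, 129, 124, 123, 118, 118, 115, 112, 112, 111, 111, 110, 189, 235, 234, 145, 133, 143, 150, 132]
-1 0.058 [233, 233, 229, 156, 152, 139, 204, 203, 198, 200, 185, 153, 141, 140, 139, 141, 141, 139, 206, 234, 234, 152, 151, 155, 145, 146]
-1 0.064 [233, 233, 227, 205, 210, 173, 159, 223, 208, 211, 169, 145, 141, 137, 136, 143, 140, 157, 225, 234, 234, 200, 206, 199, 170, 206]
0 0.045 [143, 150, 132, 134, 228, 233, 183, 148, 101, 102, 101, 101, 100, 100, 99, 99, 99, 100, 100, 116, 116, 115, 117, 116, 114, 128]
0 0.058 [155, 145, 146, 150, 228, 234, 177, 151, 131, 133, 131, 131, 129, 128, 131, 130, 132, 128, 129, 118, 124, 123, 121, 121, 126, 140]
0 0.064 [199, 170, 206, 202, 231, 234, 173, 154, 134, 139, 135, 133, 133, 136, 137, 142, 145, 140, 128, 125, 154, 151, 129, 153, 155, 159]
```

View pics/w6.png

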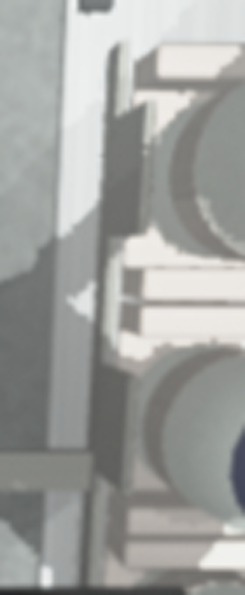

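The plate in front of pocket 3 spans −23 to +20 mm about the pocket centre, so the gate is at about 0.045. It also met a hard stop twice at the same place. Handing in.

```bash
python3 -c "
from cell import robot
s=robot.observe();print(s['time'],s['contact_force'],abs(s['qvel']).max());print(robot.hand_in())"
```

```text
31.0 [ 0.81843654  0.75658885 -0.78624287] 0.0037295327686045028
the job is handed in; nothing more can be done
None
```

All three bottles are in the carrier, loaded in order: short in pocket 1, medium in pocket 2, tall in pocket 3. The gate is shut, and I handed in at 31 s with the arm clear and still.

**Bottles:** The last top and side checks put every cap within about 3.5 mm of its pocket centre, against the 10 mm allowed. The bottles look upright. I judged standing height only from the cap fits and the tool height at release.

**Gate:** The gate stopped hard at the same place on two pushes, the second at about 17 N. The plate in front of pocket 3 is about 1.5 mm off the pocket centre, which puts the gate at roughly 0.044–0.046 m.

**One check disagreed:** Comparing top pictures from before and after gave only 39.5 mm of grip travel instead of 46 mm. The gate may have started slightly above 0, or that measurement may be off; I trusted the hard stop and the plate position instead.

**Other things on the bench:** I never saw the arm touch anything else, but I did not measure their positions again at the end.

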